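# File a slide case in a lever arch file

## Robot

A 6-joint arm with a two-finger parallel gripper is mounted at the origin on a cart in front of the work surface, level with it; the furniture and walls round the work are solid. World frame = base frame: x ahead of the robot, y to its left, z up, the work surface at z = 0. Lengths are in m, angles in rad, forces in N, time in s.
With the tool pointing down it reaches from about 0.275 to 0.75 m from the base axis. Payload 10.2 kg.
Tool frame: the origin (TCP) lies at the very end of the fingers, on their centre line; the grasp point (between the pads) lies 19 mm behind it; z points along the fingers, y is the line along which they close (so a half turn about z gives the same grasp; the last joint's range is limited). The gripper opens to 85 mm and grips with 20 to 120 N. Pads are 22 mm wide; open, the fingers measure 114 mm over their backs; the gripper's body (76 mm by 85 mm) begins 54 mm behind the grasp point. The pads swing forward as they close: fully open they stand 13 mm farther back than shut.
Start: joints at [0.923, 0.313, 1.498, -0, 1.331, -0.223], TCP at [0.216, 0.478, 0.231] pointing down, gripper open.
Joint ranges: [-2.94, 2.94], [-0.97, 2.17], [0.19, 2.56], [-1.23, 4.37], [0.02, 3.11], [-2.88, 2.88]. Speed limits (rad/s): [2.39, 2.39, 3.01, 3.14, 3.14, 3.14].

## Interface

Orientations are given as a rotation vector (axis times angle).
In Python, from plant import observe, snapshot, camera_model, finish_job gives the robot as it stands. The module is installed in compiled form; this text tells all that it offers.
- The arm moves only by the tool servo_tool, never from a script. Its argument "steps" is one flat list of numbers, 5 for each row, row after row: the shift along the tool's x, y, z in mm, then the turn about the tool's z in degrees, then the opening in per cent of the stroke, from 0 (shut) to 100 (fully open). A call has 1 to 20 rows; each row is the pose to reach, as a shift and turn from the pose commanded when the call began, along the tool's axes at that moment; what a row does not reach only later rows make up. A row lasts 1/8 s, in which the tool goes at most 62.5 mm and 10.7 degrees, less where a joint would pass 70% of its speed; a pose out of reach is approached as far as the arm can. A call with a gripper value outside its range is refused whole. The fingers move at their own pace and stop on an object; "force" is the grip in N (left out, the last holds). Time passes only in rows, so rows that repeat a pose let the fingers close. It gives the time, the measured TCP pose, the force, the opening and the grip force at its end, in the units of the state.
- observe(): the state, without advancing time (a new reading comes with each control period).
- snapshot(name): name is "side" or "top"; returns the picture (480x640x3 uint8, red, green, blue); there is no depth.
- camera_model(name): a dict with "fx", "fy", "cx", "cy" (pixels), "k1" (the pictures are not rectified: a ray, as slopes to the right and down, at radius r is drawn at 1 + k1 r^2 times it, then the intrinsics apply), "T" (4x4, takes a point from camera to world coordinates). Camera axes: x right, y down, z forward; pixel columns grow to the right and rows downward; lengths in m; the calibration is good to about 2 mm. A picture is of the moment at which its call begins. camera_model takes no time and is no camera call.
- finish_job(): hands the job in; it is judged then, once.
The state is a dict: "time": time; "joints": joint angles; "joint_vel": joint speeds; "effort": joint torques, N m; "position": TCP position; "orientation": TCP orientation; "wrist_force": force on the tool from outside, world axes, zero at the start; "torque": the same for the moment, N m; "finger_gap": opening from 0.0 (shut) to 1.0 (fully open); "grasp_force": force on a finger pad.
Only numpy, scipy, OpenCV 4.12 (cv2) and the standard library are available. Lean on these libraries where they do the work, as an engineer would, in place of code of your own. Each camera call takes 0.05 s, during which the arm holds its last target. There are 200 camera calls.

## Task

File the white and green slide case in the blue lever arch file: lift the lever so that the arches spring fully open, put the case's two punched holes over the two posts so that the case lies flat on the board, then press the lever down until it snaps shut and stays closed. Handle it gently: feel for the snap and do not force the lever past its closed rest, do not press the case hard against the file, and leave the other things where they are.

Things in the scene. Friction and masses are not known exactly. Their poses are not given: they have to be found in the camera images.
- ring_file: Fixed blue lever arch file, lying flat. Origin: on the worktop, midway between its two posts. x: from the posts across the bare board, where the case will lie; y: along the posts towards the lever end; z up. Board 6 mm thick, x -50..85, y -75..165 mm; steel plate on it up to z 8 mm, x -42..10. Closed arches bow over from x -32 to the post tops (z 50 at most); open they stand 30 mm clear on the -x side.
- post_a (a point): Top centre of the post nearer the lever (x 0, y 40, z 42 mm in the file's frame). Both posts are steel, fixed, 7 mm thick, tapering over the top 6 mm to a tip 2.4 mm wide.
- post_b (a point): Top centre of the post farther from the lever (x 0, y -40, z 42 mm in the file's frame).
- lever_hinge (a point): Point on the lever's hinge axis, which is parallel to the file's x (x -14, y 72, z 22 mm in its frame). The 18 mm wide steel lever ends in a black round bar (10 mm thick, 30 mm long along x). With the lever closed the bar's centre is nominally 75 mm beyond this point in y and 11.5 mm above it, but the lever is bent: the bar may rest up to 11 mm higher or lower, unmeasured.
- lever (a joint): Rad, grows as the bar rises: 0 closed at its own rest (however bent), 0.80 open. Over-centre spring: lifting the bar takes about 4 N; past 0.06 it springs open and stays. Closing takes 5 to 6 N square to the lever at the bar (10 to 14 N straight down when fully up), until under 0.06 it snaps to 0 against a stop (which gives 0.03 at 20 N) and holds.
- lever_flex (a joint): Rad, elastic bend of the lever's blade: 0 unloaded, negative when the bar is pushed down; 0.01 for every 10 N on the bar. More than 0.02 downwards (20 N) counts as forcing it.
- slide_case: Loose flat case, white with green lid, 0.12 kg. Origin: centre of the box's underside, z up. Box 44 (x) x 110 (y) x 28 mm high; from its -x side a 4 mm thick filing strip (underside 3 mm above the box's) reaches to x -50, y -52..52, with two 9 mm holes. Filed, it lies flat on the board, axes parallel to the file's, origin at x 36, y 0, z 6 mm in the file's frame.
- hole_a (a point): Centre of the +y hole at the strip's underside (x -36, y 40, z 3 mm in the case's frame); goes over post_a.
- hole_b (a point): Centre of the -y hole at the strip's underside (x -36, y -40, z 3 mm in the case's frame); goes over post_b.
- septa_jar: Bystander: small white jar with a flat cap, 58 mm wide, 50 mm tall. Origin: centre of its underside.
- timer: Bystander: white bench timer lying flat, 58 x 68 x 19 mm. Origin: centre of its underside.
- beaker_100: Bystander: clear beaker, 55 mm wide, 66 mm tall. Origin: centre of its underside.
- marker_red: Bystander: white and red marker pen lying flat, 140 mm long, 16 mm thick. Origin: centre of its underside.
- tape_roll: Bystander: roll of white tape lying flat, 69 mm wide, 19 mm high. Origin: centre of its underside.

How it is judged:
By the outcome, as a careful person would: the job done as asked, in the order asked, and still so for the second after the job is handed in, with the robot touching nothing.
It also fails if it takes over 72 s, if anything falls off the work surface, if the arm or the gripper's body presses on something with over 40 N, if the wrist force passes 120 N, or if a joint passes its speed limit or range.

## Working session

There is one attempt and no reset: what is moved stays moved. The work goes in short steps, Python scripts to look and compute and a tool call to move; the robot and the scene stay as the last step left them, time stands still between calls to the robot, and variables do not carry over. Pictures are saved under pics/ and viewed, at most 10 in all, crops included, and the job is handed in when it is done.

Besides the shell and the picture viewer there is one more tool, called in YAML: its name, and indented under it one key for each argument. servo_tool: Moves the arm, as the interface text tells. Its arguments: {"type":"object","properties":{"steps":{"type":"array"},"force":{"type":"number"}},"required":["steps"]}

```bash
mkdir -p pics; cat > h.py <<'E'
import numpy as np, cv2
from scipy.spatial.transform import Rotation as R
from plant import observe, snapshot, camera_model, finish_job
def snap(n,f):
    im=snapshot(n); cv2.imwrite('pics/'+f,im[:,:,::-1]); return im
def ray(n,uv):
    c=camera_model(n); d=np.array([(uv[0]-c['cx'])/c['fx'],(uv[1]-c['cy'])/c['fy']]); s=d.copy()
    for _ in range(20): s=d/(1+c['k1']*(s@s))
    T=np.array(c['T']); return T[:3,3],T[:3,:3]@np.r_[s,1]
def onz(n,uv,z):
    o,d=ray(n,uv); return o+d*(z-o[2])/d[2]
def proj(n,p):
    c=camera_model(n);T=np.array(c['T']);q=T[:3,:3].T@(np.array(p)-T[:3,3]);s=q[:2]/q[2];s=s*(1+c['k1']*(s@s))
    return np.array([c['fx']*s[0]+c['cx'],c['fy']*s[1]+c['cy']])
def tri(a,ua,b,ub):
    o1,d1=ray(a,ua);o2,d2=ray(b,ub);d1/=np.linalg.norm(d1);d2/=np.linalg.norm(d2)
    t=np.linalg.lstsq(np.c_[d1,-d2],o2-o1,rcond=None)[0];p,q=o1+t[0]*d1,o2+t[1]*d2
    return (p+q)/2,np.linalg.norm(p-q)
E
python3 - <<'E'
from h import *
np.set_printoptions(precision=3,suppress=True)
snap('top','t0.png');snap('side','s0.png')
for n in('top','side'):
    c=camera_model(n);print(c['fx'],c['k1'],np.array(c['T']))
s=observe();print(s['time'],s['position'],s['orientation'],R.from_rotvec(s['orientation']).as_matrix())
E
```

```text
516.6732547156724 0.05002220357689503 [[-0.103 -0.974  0.201  0.326]
 [-0.995  0.099 -0.027  0.313]
 [ 0.006 -0.202 -0.979  0.941]
 [ 0.     0.     0.     1.   ]]
537.63105288183 -0.15064046189919605 [[ 0.977 -0.087  0.196  0.308]
 [-0.215 -0.413  0.885 -0.502]
 [ 0.004 -0.907 -0.422  0.468]
 [ 0.     0.     0.     1.   ]]
0.1 [0.216 0.478 0.231] [-0.662 -3.071  0.002] [[-0.911  0.412 -0.001]
 [ 0.412  0.911 -0.001]
 [ 0.    -0.001 -1.   ]]
```

View pics/t0.png

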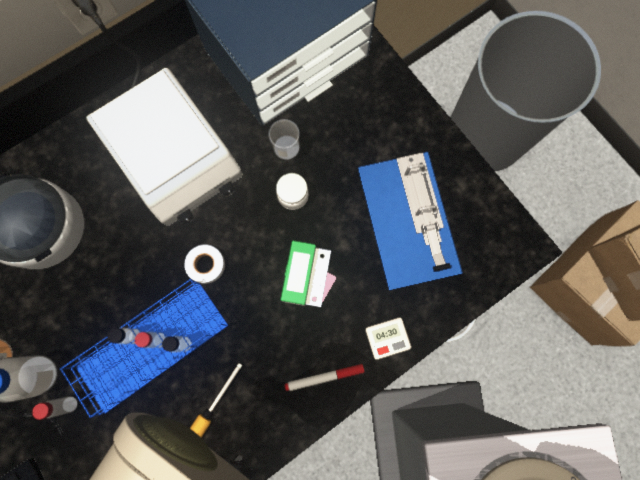

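View pics/s0.png

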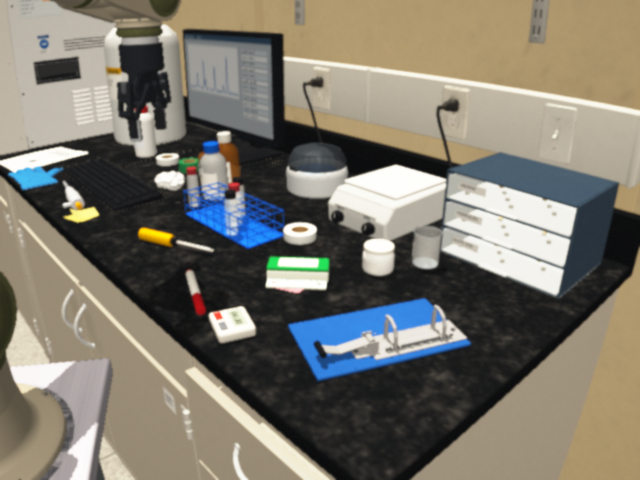

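The top view shows the file at about (410,220) with its lever bar at (443,266), and the case at about (305,275) with its strip on the right. The side view shows the closed arches at (390,333) and (440,320), and the bar at (320,350).

```bash
python3 - <<'E'
from h import *
t=cv2.imread('pics/t0.png');s=cv2.imread('pics/s0.png')
a=cv2.resize(t[140:310,270:470],None,fx=3.5,fy=3.5,interpolation=cv2.INTER_CUBIC)
cv2.imwrite('pics/c1.png',a)
b=cv2.resize(s[240:380,255:475],None,fx=3.6,fy=3.6,interpolation=cv2.INTER_CUBIC)
cv2.imwrite('pics/c2.png',b)
np.set_printoptions(precision=4,suppress=True)
hsv=cv2.cvtColor(t,cv2.COLOR_BGR2HSV)
roi=np.zeros(t.shape[:2],np.uint8);roi[130:310,270:480]=1
def big(m):
    c,_=cv2.findContours(m*roi,0,2);return max(c,key=cv2.contourArea)
blue=big(cv2.inRange(hsv,(100,120,80),(120,255,255)))
h=cv2.convexHull(blue);ap=cv2.approxPolyN(h,4)[0] if hasattr(cv2,'approxPolyN') else None
print('board',[(tuple(p),onz('top',p,.006)) for p in ap.reshape(-1,2)])
g=big(cv2.inRange(hsv,(50,120,60),(80,255,255)));ap=cv2.approxPolyN(cv2.convexHull(g),4)[0].reshape(-1,2)
print('lid',[(tuple(p),onz('top',p,.028)) for p in ap])
E
```

```text
board [((np.int32(462), np.int32(273)), array([0.4319, 0.048 , 0.006 ])), ((np.int32(388), np.int32(290)), array([0.4146, 0.1857, 0.006 ])), ((np.int32(357), np.int32(167)), array([0.653 , 0.2147, 0.006 ])), ((np.int32(428), np.int32(151)), array([0.671 , 0.0761, 0.006 ]))]
lid [((np.int32(315), np.int32(244)), array([0.5082, 0.3089, 0.028 ])), ((np.int32(304), np.int32(304)), array([0.4031, 0.3387, 0.028 ])), ((np.int32(280), np.int32(300)), array([0.4144, 0.38  , 0.028 ])), ((np.int32(291), np.int32(240)), array([0.5199, 0.3513, 0.028 ]))]
```

View pics/c1.png

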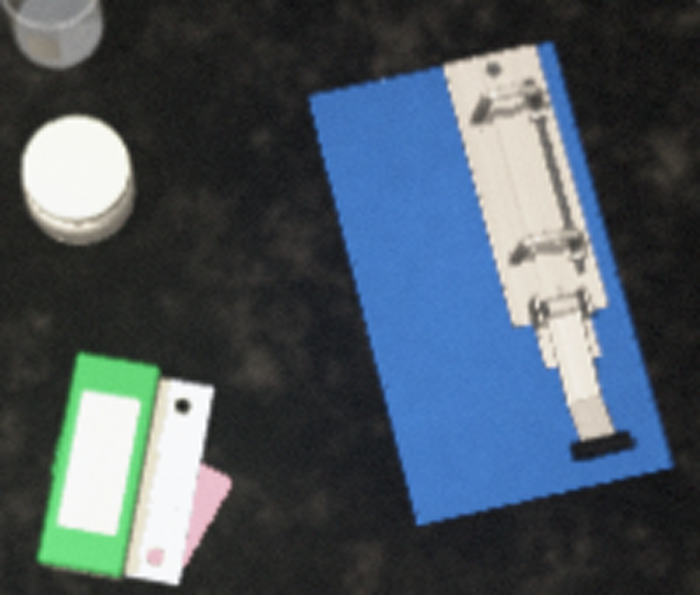

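View pics/c2.png

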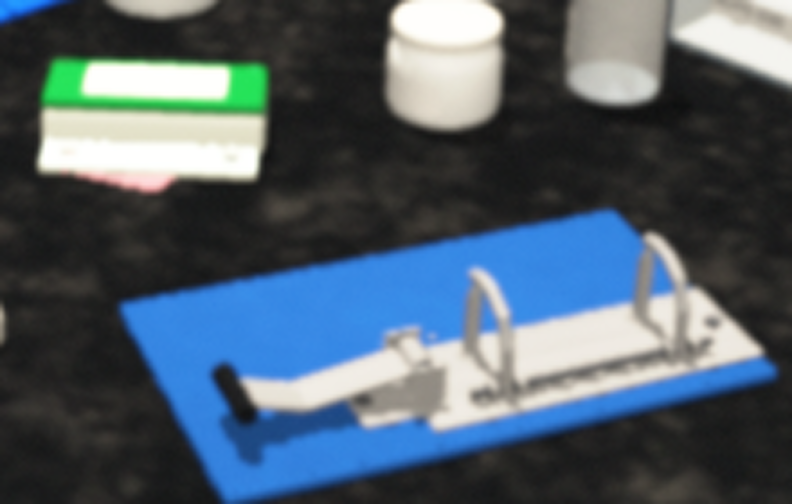

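The crops show the holes at full-image top pixels (322,256) and (314.3,298.9). The bar centre is at top (442.3,267.4) and side (320.3,349), clearly raised above the board. Next I fit the frames.

```bash
cat >> h.py <<'E'
def fit(L,W):
    L=np.array(L,float);W=np.array(W,float)[:,:2];l=L-L.mean(0);w=W-W.mean(0)
    th=np.arctan2((l[:,0]*w[:,1]-l[:,1]*w[:,0]).sum(),(l*w).sum());c,s=np.cos(th),np.sin(th);A=np.array([[c,-s],[s,c]])
    t=W.mean(0)-A@L.mean(0);return A,t,th,(L@A.T+t-W)*1000
E
python3 - <<'E'
from h import *
np.set_printoptions(precision=4,suppress=True)
t=cv2.imread('pics/t0.png');s=cv2.imread('pics/s0.png')
W=[[.4319,.048],[.4146,.1857],[.653,.2147],[.671,.0761]]
A,o,th,r=fit([[-.05,.165],[.085,.165],[.085,-.075],[-.05,-.075]],W);print('file top',o,th,np.degrees(th),r)
hs=cv2.cvtColor(s,cv2.COLOR_BGR2HSV);m=cv2.inRange(hs,(100,120,80),(120,255,255));m[:290]=0;m[:,:280]=0
c=max(cv2.findContours(m,0,2)[0],key=cv2.contourArea);ap=cv2.approxPolyN(cv2.convexHull(c),4)[0].reshape(-1,2)
print('side board',[(tuple(map(int,p)),onz('side',p,.006)) for p in ap])
f=lambda x,y,z:np.r_[A@[x,y]+o,z]
p,e=tri('top',(442.3,267.4),'side',(320.3,349));print('bar',p,e,'infile',A.T@(p[:2]-o))
for q in [(0,.04,.042),(0,-.04,.042),(-.014,.147,.0335)]:print(f(*q),proj('top',f(*q)),proj('side',f(*q)))
H=[onz('top',u,.007) for u in[(314.3,298.9),(322,256)]];print('holes',H,np.linalg.norm(H[0]-H[1]))
B,ob,tb,r=fit([[.022,-.055],[.022,.055],[-.022,.055],[-.022,-.055]],[[.5199,.3513],[.4144,.38],[.4031,.3387],[.5082,.3089]])
print('case lid',ob,tb,r,'holes pred',B@[-.036,.04]+ob,B@[-.036,-.04]+ob)
D,od,td,r=fit([[-.036,.04],[-.036,-.04]],H);print('case holes',od,td)
print(A@[.036,0]+o)
g=cv2.inRange(cv2.cvtColor(t,cv2.COLOR_BGR2HSV),(50,120,60),(80,255,255));
E
```

```text
file top [0.5894 0.1192] 1.6917918551552147 96.93253311500169 [[-0.2504  1.6344]
 [ 0.755  -2.0526]
 [ 0.6004 -2.0844]
 [-1.105   2.5026]]
side board [((474, 344), array([0.673, 0.075, 0.006])), ((317, 382), array([0.4292, 0.0432, 0.006 ])), ((285, 323), array([0.4109, 0.1909, 0.006 ])), ((425, 297), array([0.6543, 0.2185, 0.006 ]))]
bar [0.4432 0.0869 0.0262] 0.0002772282688203057 infile [-0.0144  0.149 ]
[0.5497 0.1144 0.042 ] [420.3488 209.1625] [387.9833 319.5546]
[0.6291 0.124  0.042 ] [409.1129 167.8365] [436.0014 309.643 ]
[0.4452 0.0875 0.0335] [442.7132 265.6483] [321.5232 344.2024]
holes [array([0.4121, 0.32  , 0.007 ]), array([0.4887, 0.2983, 0.007 ])] 0.07961936081534808
case lid [0.4614 0.3447] 1.300229870103306 [[ 0.3792 -0.0756]
 [-0.119   0.6249]
 [-0.5792 -0.4744]
 [ 0.319  -0.0749]] holes pred [0.4132 0.3207] [0.4903 0.2993]
case holes [0.4602 0.3438] 1.2946994803168026
[0.5851 0.1549]
```

```bash
cat >> h.py <<'E'
FO=np.array([.5894,.1192]);FT=1.6918
def go(p,phi=None,zmm=None):
    "shift (mm, tool axes) and turn (deg) from measured pose to world p, tool-y angle phi"
    s=observe();M=R.from_rotvec(s['orientation']).as_matrix();d=M.T@(np.array(p)-s['position'])*1000
    a=np.arctan2(M[1,1],M[0,1]);print('shift',d.round(1),'turn',None if phi is None else round(-np.degrees(phi-a),1))
def F(x,y,z):
    c,s=np.cos(FT),np.sin(FT);return np.array([FO[0]+c*x-s*y,FO[1]+s*x+c*y,z])
def infile(p):
    c,s=np.cos(FT),np.sin(FT);d=np.array(p)[:2]-FO;return np.array([c*d[0]+s*d[1],-s*d[0]+c*d[1],p[2]])*1000
E
python3 -c "
from h import *
go(F(-.0144,.149,.10),FT)"
```

```text
shift [-368.1 -262.8  131. ] turn -31.3
```

servo_tool:
  steps: [-60, -43, 20, -8, 60, -120, -86, 40, -16, 60, -180, -129, 60, -24, 60, -240, -172, 90, -31.3, 60, -300, -214, 110, -31.3, 60, -340, -243, 125, -31.3, 60, -368, -263, 131, -31.3, 60, -368, -263, 131, -31.3, 60, -368, -263, 131, -31.3, 60, -368, -263, 131, -31.3, 60]
  force: 20

```text
time: 1.35
position: [0.4429, 0.0875, 0.1003]
orientation: [0.191, -3.135, -0.0]
wrist_force: [-0.2, 0.2, -0.0]
finger_gap: 0.602
grasp_force: 0.0
```

```bash
python3 - <<'E'
from h import *
go(F(-.0144,.149,.012),FT)
t=snap('top','t1.png')[:,:,::-1];s=snap('side','s1.png')[:,:,::-1]
a=cv2.resize(t[150:330,340:540],(600,540));b=cv2.resize(s[220:400,240:440],(600,540))
cv2.imwrite('pics/c3.png',cv2.resize(np.hstack([a,b]),(800,360)))
E
```

```text
shift [-0.3 -0.7 88.3] turn 0.0
```

View pics/c3.png

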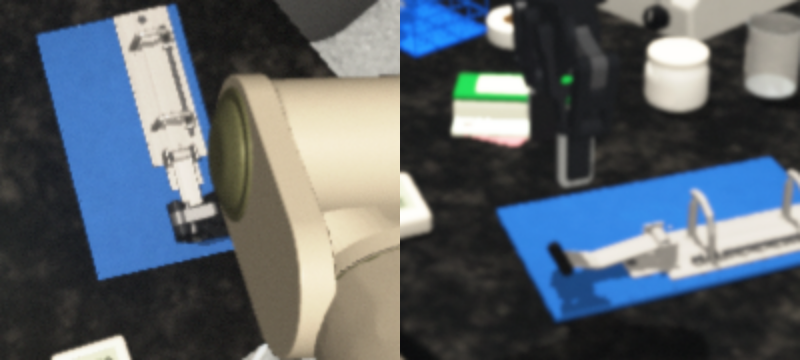

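The gripper is straight above the bar. I'll descend and grip the bar's ends.

servo_tool:
  steps: [0, -0.7, 40, 0, 60, 0, -0.7, 70, 0, 60, 0, -0.7, 82, 0, 60, 0, -0.7, 88, 0, 60, 0, -0.7, 88, 0, 60, 0, -0.7, 88, 0, 20, 0, -0.7, 88, 0, 20, 0, -0.7, 88, 0, 20, 0, -0.7, 88, 0, 20, 0, -0.7, 88, 0, 20]
  force: 20

```text
time: 2.7
position: [0.4435, 0.087, 0.0129]
orientation: [-0.19, 3.135, 0.001]
wrist_force: [-0.8, 5.3, 3.0]
finger_gap: 0.34
grasp_force: 20.5
```

servo_tool:
  steps: [0, 0, -4, 0, 20, -1, 0, -8, 0, 20, -1.5, 0, -12, 0, 20, -2.5, 0, -15, 0, 20, -5, 0, -22, 0, 20, -7.7, 0, -30, 0, 20, -12, 0, -37, 0, 20, -16, 0, -43, 0, 20, -20, 0, -48, 0, 20, -23.5, 0, -51, 0, 20, -23.5, 0, -51, 0, 20, -23.5, 0, -51, 0, 60, -23.5, 0, -51, 0, 60, -23.5, 0, -51, 0, 60, -23.5, 0, -51, 0, 60]

```text
time: 4.58
position: [0.4667, 0.0891, 0.0633]
orientation: [0.191, -3.136, 0.0]
wrist_force: [0.6, -0.8, 0.4]
finger_gap: 0.602
grasp_force: 0.0
```

servo_tool:
  steps: [0, 0, -40, 0, 60, 0, 0, -70, 0, 80, -6, 60, -80, 8, 100, -13, 120, -80, 16, 100, -19, 180, -80, 22.6, 100, -25, 235, -80, 22.6, 100, -25, 254, -80, 22.6, 100, -25, 254, -80, 22.6, 100, -25, 254, -80, 22.6, 100]

```text
time: 5.7
position: [0.461, 0.343, 0.1433]
orientation: [-0.429, -3.112, 0.001]
wrist_force: [1.3, 0.1, -0.4]
finger_gap: 1.003
grasp_force: 0.0
```

```bash
python3 - <<'E'
from h import *
go([.4608,.3443,.05],1.298)
t=snap('top','t2.png')[:,:,::-1];s=snap('side','s2.png')[:,:,::-1]
a=cv2.resize(t[140:320,260:480],(660,540));b=cv2.resize(s[220:400,240:480],(720,540))
cv2.imwrite('pics/c4.png',cv2.resize(np.hstack([a,b]),(800,313)))
E
```

```text
shift [ 0.6  1.2 93.3] turn -0.1
```

View pics/c4.png

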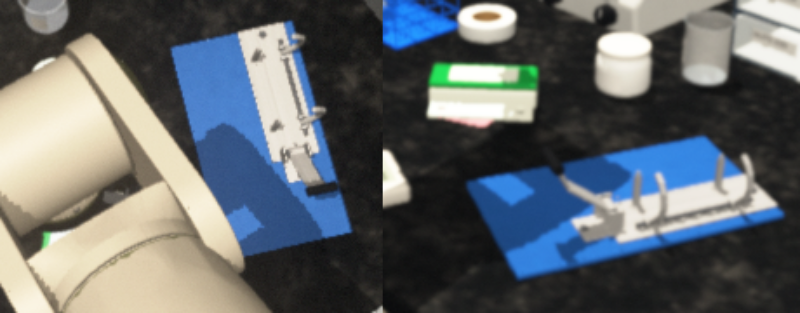

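The arches are open, the lever is up and the posts are free. The post tips appear at about (387,319) and (435,309) in the side view, within about 1 px of prediction. Now I grasp the case.

servo_tool:
  steps: [0.6, 1.2, 50, 0, 100, 0.6, 1.2, 90, 0, 100, 0.6, 1.2, 115, 0, 100, 0.6, 1.2, 128, 0, 100, 0.6, 1.2, 132, 0, 100, 0.6, 1.2, 132, 0, 100, 0.6, 1.2, 132, 0, 60, 0.6, 1.2, 132, 0, 45, 0.6, 1.2, 132, 0, 45, 0.6, 1.2, 132, 0, 45, 0.6, 1.2, 132, 0, 45]
  force: 30

```text
time: 7.18
position: [0.4608, 0.3458, 0.0119]
orientation: [0.427, 3.112, 0.001]
wrist_force: [-1.3, -0.6, 5.8]
finger_gap: 0.509
grasp_force: 31.5
```

```bash
python3 - <<'E'
from h import *
t=cv2.imread('pics/t2.png');s=cv2.imread('pics/s2.png')
s3=snap('side','s3.png')[:,:,::-1]
a=cv2.resize(t[155:235,385:445],(450,600));b=cv2.resize(s[295:355,375:455],(800,600));c=cv2.resize(s3[220:320,240:360],(960,800))
k=np.zeros((600,800,3),np.uint8);k[:400,:300]=cv2.resize(a,(300,400));k[:375,300:]=cv2.resize(b,(500,375));k[380:,350:626]=cv2.resize(c,(276,220))
cv2.imwrite('pics/c5.png',k)
E
```

```text
(no output)
```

View pics/c5.png

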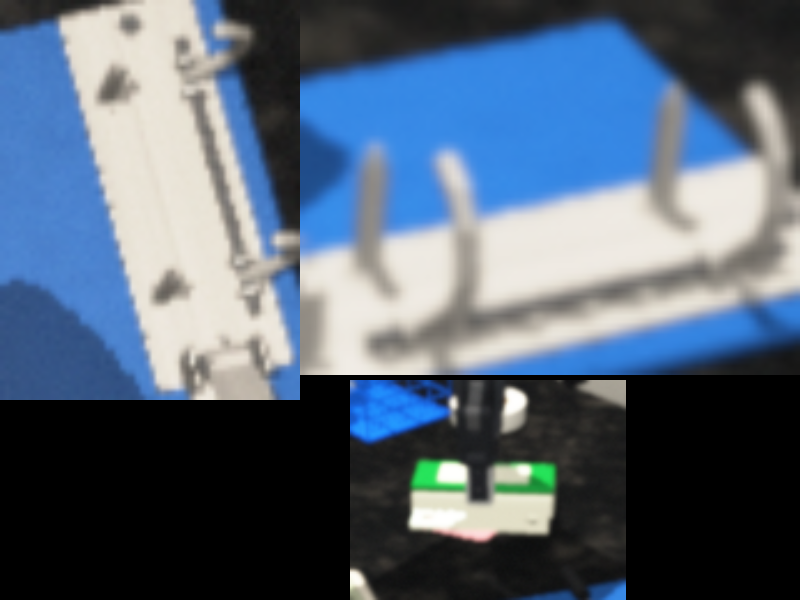

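The close-up puts the post tips at side (387.2,318.4) and (435.3,308.6), and top (421,209) and (410,169). All are within about 1 px of prediction. The gripper holds the box centrally and clears the strip. Next: lift and carry.

servo_tool:
  steps: [0, 0, -8, 0, 45, 0, 0, -25, 0, 45, 0, 0, -50, 0, 45, 0, 0, -75, 0, 45, 0, 0, -80, 0, 45, 0, 0, -80, 0, 45]

```text
time: 7.98
position: [0.4603, 0.3456, 0.0912]
orientation: [-0.427, -3.112, 0.0]
wrist_force: [-1.0, 0.3, -1.0]
finger_gap: 0.506
grasp_force: 30.9
```

```bash
sed -i 's/FO=np.array(\[.5894/FO=np.array([.5888/' h.py; python3 - <<'E'
from h import *
print(observe()['wrist_force'],observe()['position']); go(F(.036,.0004,.072),FT)
E
```

```text
[-0.96948202  0.3420654  -0.96100469] [0.46031539 0.34561704 0.09122885]
shift [-170.6 -150.3   19.2] turn -22.6
```

servo_tool:
  steps: [-30, -26, 0, -4, 45, -70, -62, 0, -10, 45, -110, -97, 0, -16, 45, -145, -128, 0, -22.6, 45, -165, -145, 10, -22.6, 45, -170.6, -150.3, 19, -22.6, 45, -170.6, -150.3, 19, -22.6, 45, -170.6, -150.3, 19, -22.6, 45, -170.6, -150.3, 19, -22.6, 45, -170.6, -150.3, 19, -22.6, 45]

```text
time: 9.22
position: [0.5841, 0.1555, 0.0726]
orientation: [-0.192, 3.135, 0.0]
wrist_force: [-0.2, -0.6, -0.5]
finger_gap: 0.511
grasp_force: 30.9
```

```bash
python3 - <<'E'
from h import *
go(F(.036,.0004,.072),FT)
t=snap('top','t4.png')[:,:,::-1];s=snap('side','s4.png')[:,:,::-1]
np.set_printoptions(precision=1,suppress=True)
for n in('hole a',.04),('hole b',-.04):
    p=F(0,n[1],.067+.0);print(n[0],'pred',proj('top',p),proj('side',p))
a=cv2.resize(t[140:260,370:450],(400,600));b=cv2.resize(s[250:360,360:460],(545,600),interpolation=2)
k=np.zeros((600,800,3),np.uint8);k[:,:300]=cv2.resize(t[150:270,380:440],(300,600));k[:500,300:]=cv2.resize(s[250:360,350:460],(500,500))
cv2.imwrite('pics/c6.png',k)
E
```

```text
shift [ 0.2 -0.6  0.6] turn 0.1
hole a pred [423.  205.8] [388.7 304.8]
hole b pred [411.4 163.4] [437.4 295.3]
```

View pics/c6.png

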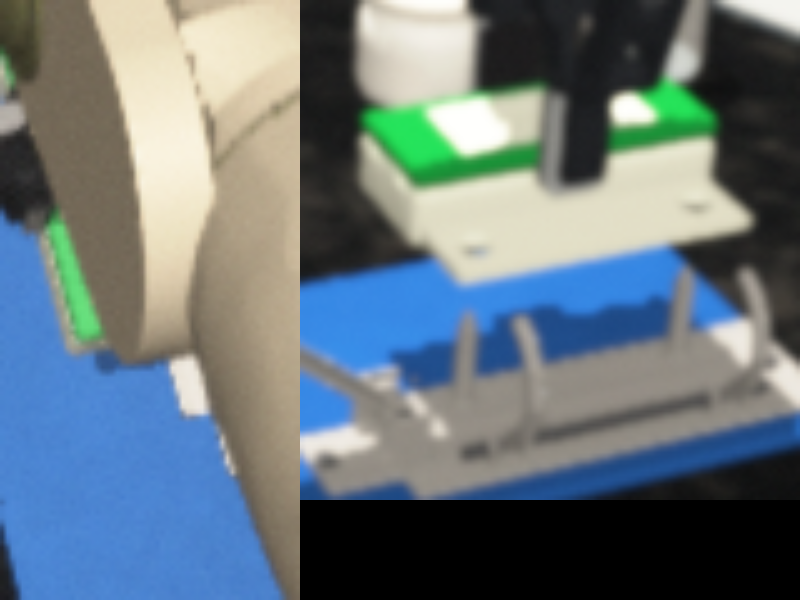

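The holes appear at side (388.5,305) and (436.9,295.3), matching predictions, and the posts stand right below at (387.4,319.5) and (434.7,309.4). I'll lower onto the tapers and feel.

servo_tool:
  steps: [0, -0.4, 8, 0, 45, 0, -0.4, 14, 0, 45, 0, -0.4, 18, 0, 45, 0, -0.4, 21, 0, 45, 0, -0.4, 23, 0, 45, 0, -0.4, 25, 0, 45, 0, -0.4, 26, 0, 45, 0, -0.4, 26, 0, 45]

```text
time: 10.32
position: [0.5844, 0.1548, 0.0465]
orientation: [-0.191, 3.135, 0.001]
wrist_force: [0.7, 2.6, 0.1]
finger_gap: 0.506
grasp_force: 31.1
```

```bash
python3 - <<'E'
from h import *
s=observe();M=R.from_rotvec(s['orientation']).as_matrix()
print(M.T@s['wrist_force'],M.T@s['torque'],infile(s['position']))
s=snap('side','s5.png')[:,:,::-1]
cv2.imwrite('pics/c7.png',cv2.resize(s[265:345,360:460],(800,600),interpolation=2))
E
```

```text
[-1.05688255  2.53651818 -0.12632251] [-0.38737814 -0.14601649 -0.03812359] [35.86924277  0.04691282 46.50460875]
```

View pics/c7.png

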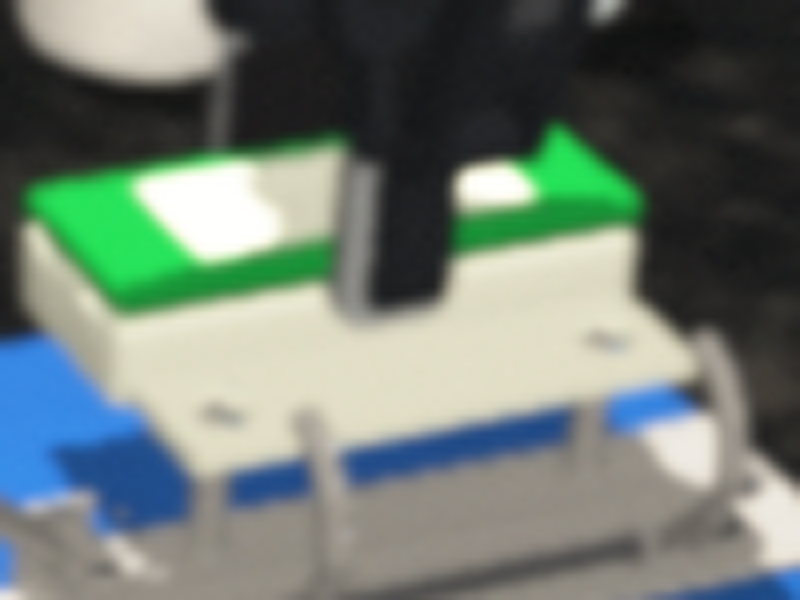

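Both post tips sit in the holes and contact is light, with a slight push in +y. I'll ease that off and continue down.

servo_tool:
  steps: [0, 0.6, 0, 0, 45, 0, 0.6, 3, 0, 45, 0, 0.6, 6, 0, 45, 0, 0.6, 9, 0, 45, 0, 0.6, 9, 0, 45]

```text
time: 11.0
position: [0.5842, 0.1557, 0.0369]
orientation: [-0.191, 3.135, 0.001]
wrist_force: [1.8, 5.1, -1.7]
finger_gap: 0.512
grasp_force: 30.9
```

```bash
cat > f.py <<'E'
from h import *
s=observe();M=R.from_rotvec(s['orientation']).as_matrix()
print((M.T@s['wrist_force']).round(2),(M.T@s['torque']).round(2),infile(s['position']).round(2))
E
python3 f.py
```

```text
[-2.45  4.86  1.69] [-0.9 -0.4 -0.2] [36.82  0.13 36.94]
```

servo_tool:
  steps: [-0.5, 1, 0, -0.3, 45, -0.5, 1, 0, -0.3, 45, -0.5, 1, 0, -0.3, 45]

```text
time: 11.38
position: [0.5844, 0.156, 0.037]
orientation: [0.199, -3.135, 0.0]
wrist_force: [0.1, 0.0, -1.3]
finger_gap: 0.51
grasp_force: 31.0
```

```bash
python3 f.py
```

```text
[-0.1  -0.    1.33] [-0.07  0.04  0.01] [37.05 -0.1  37.05]
```

servo_tool:
  steps: [-0.2, 0.3, 3, 0, 45, -0.2, 0.3, 6, 0, 45, -0.2, 0.3, 9, 0, 45, -0.2, 0.3, 12, 0, 45, -0.2, 0.3, 14, 0, 45, -0.2, 0.3, 16, 0, 45, -0.2, 0.3, 16, 0, 45]

```text
time: 12.25
position: [0.5847, 0.1565, 0.0211]
orientation: [0.199, -3.135, -0.0]
wrist_force: [-0.1, 0.1, -1.8]
finger_gap: 0.51
grasp_force: 31.0
```

```bash
python3 f.py
```

```text
[0.12 0.08 1.85] [-0.01 -0.02  0.  ] [37.57 -0.39 21.14]
```

servo_tool:
  steps: [0, 0, 1, 0, 45, 0, 0, 2, 0, 45, 0, 0, 2.5, 0, 45, 0, 0, 2.5, 0, 45]

```text
time: 12.75
position: [0.5847, 0.1565, 0.0188]
orientation: [0.199, -3.135, 0.0]
wrist_force: [0.5, -0.1, -1.4]
finger_gap: 0.504
grasp_force: 31.0
```

```bash
python3 f.py
```

```text
[-0.5  -0.2   1.44] [-0.03  0.    0.04] [37.53 -0.48 18.78]
```

servo_tool:
  steps: [0, 0, 0.5, 0, 45, 0, 0, 1, 0, 45, 0, 0, 1, 0, 45]

```text
time: 13.12
position: [0.5848, 0.1565, 0.0179]
orientation: [-0.199, 3.135, -0.0]
wrist_force: [-0.1, -0.2, 0.7]
finger_gap: 0.51
grasp_force: 31.2
```

```bash
python3 f.py
```

```text
[ 0.16 -0.17 -0.75] [0.   0.1  0.03] [37.53 -0.53 17.93]
```

servo_tool:
  steps: [0, 0, 0, 0, 55, 0, 0, 0, 0, 65, 0, 0, 0, 0, 75, 0, 0, 0, 0, 75, 0, 0, -5, 0, 75, 0, 0, -20, 0, 75, 0, 0, -45, 0, 75, 0, 0, -80, 0, 75, 0, 0, -120, 0, 60, 0, 0, -120, 0, 30, 0, 0, -120, 0, 0, 0, 0, -120, 0, 0, 0, 0, -120, 0, 0]

```text
time: 14.75
position: [0.5845, 0.1565, 0.1371]
orientation: [0.199, -3.134, 0.0]
wrist_force: [0.6, 0.0, 0.7]
finger_gap: 0.003
grasp_force: 0.0
```

```bash
python3 f.py; python3 - <<'E'
from h import *
t=snap('top','t6.png')[:,:,::-1];s=snap('side','s6.png')[:,:,::-1]
go(F(-.0144,.1285,.120),FT)
b=cv2.resize(s[255:375,290:470],(800,533));cv2.imwrite('pics/c8.png',b)
E
```

```text
[-0.64 -0.05 -0.74] [ 0.02 -0.03 -0.02] [ 37.53  -0.21 137.1 ]
shift [129.1 -51.2  17.5] turn 0.3
```

View pics/c8.png

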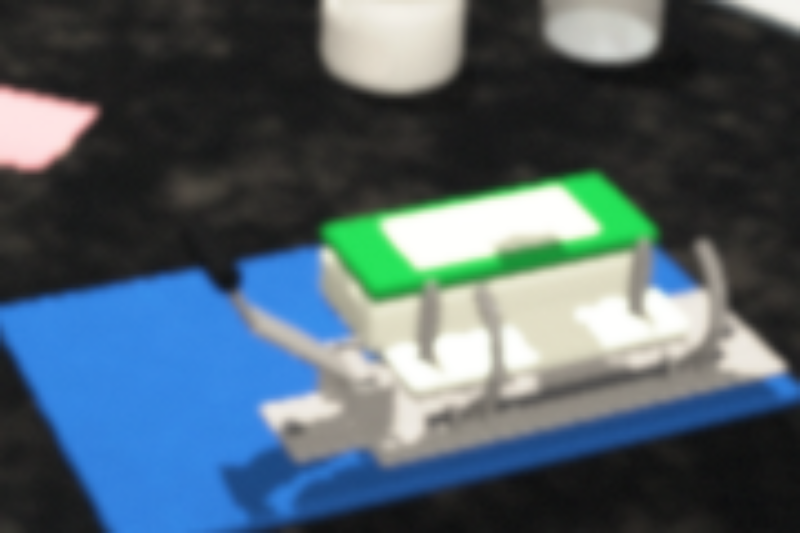

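The case lies flat with both posts through the holes. The lever is up, with its bar at side (337,314). I'll move above the bar with the fingers shut.

servo_tool:
  steps: [50, -20, 0, 0, 0, 100, -40, 0, 0.3, 0, 129, -51, 5, 0.3, 0, 129, -51, 17, 0.3, 0, 129, -51, 17, 0.3, 0, 129, -51, 17, 0.3, 0]

```text
time: 15.6
position: [0.464, 0.0899, 0.1208]
orientation: [-0.191, 3.135, -0.0]
wrist_force: [0.6, 0.3, -0.8]
finger_gap: 0.0
grasp_force: 0.0
```

```bash
python3 f.py; python3 -c "
from h import *
for z in (.074,.079,.084): print(proj('side',F(-.0144,.1226,z)))"
```

```text
[-0.65  0.17  0.78] [ 0.01  0.02 -0.  ] [-14.01 127.44 120.82]
[338.46711242 316.28770279]
[338.54894136 313.142783  ]
[338.63106293 309.97714353]
```

servo_tool:
  steps: [0, 0, 15, 0, 0, 0, 0, 28, 0, 0, 0, 0, 33, 0, 0, 0, 0, 36, 0, 0, 2, 0, 38.5, 0, 0, 4.5, 0, 41, 0, 0, 7.5, 0, 44, 0, 0, 10.5, 0, 47, 0, 0, 12.5, 0, 50, 0, 0, 15, 0, 53.5, 0, 0, 17, 0, 57, 0, 0, 19, 0, 60, 0, 0]

```text
time: 17.1
position: [0.4441, 0.0873, 0.0609]
orientation: [0.191, -3.136, 0.0]
wrist_force: [-1.1, -0.4, 5.8]
finger_gap: 0.001
grasp_force: 3.0
```

```bash
python3 f.py
```

```text
[ 1.13 -0.28 -5.82] [ 0.01  0.07 -0.02] [-14.22 147.49  60.86]
```

servo_tool:
  steps: [1.5, 0, 3, 0, 0, 2.5, 0, 6, 0, 0, 3.5, 0, 9, 0, 0, 4.5, 0, 12, 0, 0, 5, 0, 15, 0, 0, 5.5, 0, 17, 0, 0, 5.5, 0, 19, 0, 0, 5.5, 0, 20, 0, 0, 5.5, 0, 20, 0, 0]

```text
time: 18.23
position: [0.4369, 0.0867, 0.0403]
orientation: [0.191, -3.131, -0.0]
wrist_force: [-6.3, -1.0, 6.2]
finger_gap: 0.002
grasp_force: 3.8
```

```bash
python3 f.py
```

```text
[ 6.38 -0.18 -6.22] [ 0.05  1.1  -0.06] [-13.95 154.68  40.25]
```

The side force says the tip is riding on the bar's outer flank. I'll ease up, shift inward and press again.

servo_tool:
  steps: [0, 0, -6, 0, 0, -4, 0, -14, 0, 0, -8, 0, -18, 0, 0, -8, 0, -18, 0, 0, -8, 0, -14, 0, 0, -7.5, 0, -10, 0, 0, -6.5, 0, -7, 0, 0, -6, 0, -4, 0, 0, -6, 0, -2, 0, 0, -6, 0, -2, 0, 0]

```text
time: 19.48
position: [0.4443, 0.0874, 0.043]
orientation: [0.191, -3.134, -0.0]
wrist_force: [-3.6, -0.0, 6.6]
finger_gap: -0.0
grasp_force: 2.9
```

```bash
python3 f.py; python3 - <<'E'
from h import *
s=snap('side','s7.png')
# dark bar centroid near expected place
g=cv2.cvtColor(s,cv2.COLOR_RGB2GRAY);print(proj('side',F(-.0144,.148,.037)))
E
```

```text
[ 3.64  0.43 -6.6 ] [0.04 0.72 0.  ] [-14.11 147.3   42.98]
[320.51488163 342.45638777]
```

servo_tool:
  steps: [0.5, 0, 1, 0, 0, 1, 0, 2, 0, 0, 1, 0, 3, 0, 0, 1, 0, 4, 0, 0, 1, 0, 5, 0, 0, 1, 0, 5, 0, 0]

```text
time: 20.27
position: [0.4437, 0.0873, 0.0379]
orientation: [0.191, -3.135, -0.0]
wrist_force: [-2.8, -0.2, 3.7]
finger_gap: 0.0
grasp_force: 2.0
```

```bash
python3 f.py
```

```text
[ 2.82  0.11 -3.69] [-0.06  0.43  0.  ] [-14.16 147.86  37.87]
```

servo_tool:
  steps: [0, 0, 0.7, 0, 0, 0, 0, 1.4, 0, 0, 0, 0, 2, 0, 0, 0, 0, 2, 0, 0]

```text
time: 20.78
position: [0.4439, 0.0872, 0.0357]
orientation: [-0.191, 3.136, 0.0]
wrist_force: [-1.8, 1.1, 2.1]
finger_gap: 0.007
grasp_force: 1.2
```

```bash
python3 f.py
```

```text
[ 1.63  1.35 -2.08] [-0.07  0.35  0.01] [-14.23 147.67  35.7 ]
```

servo_tool:
  steps: [0, 0, 0.7, 0, 0, 0, 0, 1.4, 0, 0, 0, 0, 1.4, 0, 0]

```text
time: 21.15
position: [0.444, 0.0873, 0.0343]
orientation: [-0.191, 3.136, 0.0]
wrist_force: [-0.4, 0.0, 0.1]
finger_gap: 0.002
grasp_force: 0.5
```

```bash
python3 f.py; python3 - <<'E'
from h import *
s=snap('side','s8.png')
def c(im):
    a=im[330:365,305:335].astype(int).sum(2);m=(a<110).astype(np.uint8);mm=cv2.moments(m,True);return mm['m00'],mm['m10']/max(mm['m00'],1)+305,mm['m01']/max(mm['m00'],1)+330
print(c(s),c(cv2.imread('pics/s0.png')))
E
```

```text
[ 0.41  0.07 -0.12] [ 0.01  0.17 -0.01] [-14.21 147.62  34.31]
(120.0, 321.43333333333334, 339.975) (57.0, 318.64912280701753, 351.17543859649123)
```

The force has dropped to zero, so the lever has snapped. I'll retreat and compare with the original closed picture.

servo_tool:
  steps: [0, 0, -10, 0, 0, 0, 0, -40, 0, 0, 0, 0, -90, 0, 0, 0, 0, -140, 0, 0, 0, 60, -160, 0, 0, 0, 120, -160, 0, 0, 0, 120, -160, 0, 0]

```text
time: 22.08
position: [0.4284, 0.2094, 0.1952]
orientation: [-0.199, 3.134, 0.001]
wrist_force: [0.3, -0.2, -0.9]
finger_gap: 0.001
grasp_force: 0.0
```

```bash
python3 - <<'E'
from h import *
s=snap('side','s9.png')[:,:,::-1];z=cv2.imread('pics/s0.png');o=cv2.imread('pics/s6.png')
for n,(a,b,c,d) in {'bar':(335,362,308,332),'lever':(330,365,325,375),'arch_a':(322,352,388,400),'arch_b':(308,340,438,449)}.items():
    f=lambda p,q:np.abs(p[a:b,c:d].astype(int)-q[a:b,c:d]).mean().round(1)
    print(n,'vs closed',f(s,z),'vs open',f(s,o))
def tip(im,x0,x1): return im
def bar(im):
    m=(im[335:365,305:335].astype(int).sum(2)<110);y,x=np.nonzero(m);return len(x),x.mean()+305,y.mean()+335
print(bar(s),bar(z))
def lid(im):
    m=cv2.inRange(cv2.cvtColor(im,cv2.COLOR_BGR2HSV),(50,120,60),(80,255,255));y,x=np.nonzero(m[260:340,340:460]);return len(x),x.mean()+340,y.mean()+260
print('lid',lid(s),lid(o),observe()['time'],observe()['wrist_force'])
E
```

```text
bar vs closed 50.0 vs open 55.6
lever vs closed 42.9 vs open 26.2
arch_a vs closed 42.6 vs open 5.4
arch_b vs closed 44.0 vs open 6.5
(9, np.float64(305.55555555555554), np.float64(362.55555555555554)) (57, np.float64(318.64912280701753), np.float64(351.17543859649123))
lid (689, np.float64(399.4658925979681), np.float64(307.88243831640057)) (688, np.float64(399.5494186046512), np.float64(307.88226744186045)) 22.125 [-0.13756226 -0.63548194 -0.62405606]
```

```bash
python3 - <<'E'
from h import *
I={n:cv2.imread(f'pics/{n}.png') for n in['s0','s6','s7','s8','s9']}
for n,(a,b,c,d) in {'lever':(330,365,325,375),'arch_a':(322,352,388,400),'arch_b':(308,340,438,449),'openbar':(300,328,322,350)}.items():
    print(n,{k:(np.abs(I[k][a:b,c:d].astype(int)-I['s0'][a:b,c:d]).mean().round(1),np.abs(I[k][a:b,c:d].astype(int)-I['s6'][a:b,c:d]).mean().round(1)) for k in I})
for k in('s0','s6','s9'):
    print(k);print('\n'.join(''.join('#' if v<110 else('b' if bl else 'w') for v,bl in zip(r,q)) for r,q in zip(I[k][300:370:2,305:375].astype(int).sum(2),(I[k][300:370:2,305:375,0].astype(int)-I[k][300:370:2,305:375,2]>50))))
E
```

```text
lever {'s0': (np.float64(0.0), np.float64(37.2)), 's6': (np.float64(37.2), np.float64(0.0)), 's7': (np.float64(25.2), np.float64(37.3)), 's8': (np.float64(15.8), np.float64(39.8)), 's9': (np.float64(42.9), np.float64(26.2))}
arch_a {'s0': (np.float64(0.0), np.float64(43.8)), 's6': (np.float64(43.8), np.float64(0.0)), 's7': (np.float64(34.5), np.float64(18.6)), 's8': (np.float64(30.5), np.float64(20.7)), 's9': (np.float64(42.6), np.float64(5.4))}
arch_b {'s0': (np.float64(0.0), np.float64(41.7)), 's6': (np.float64(41.7), np.float64(0.0)), 's7': (np.float64(30.0), np.float64(39.1)), 's8': (np.float64(15.5), np.float64(39.7)), 's9': (np.float64(44.0), np.float64(6.5))}
openbar {'s0': (np.float64(0.0), np.float64(10.5)), 's6': (np.float64(10.5), np.float64(0.0)), 's7': (np.float64(21.7), np.float64(27.6)), 's8': (np.float64(35.3), np.float64(36.1)), 's9': (np.float64(11.4), np.float64(2.8))}
s0
#####################wwwwwwwwwwwwwwww#wwwwwwwwwwwwww#######wwwwwwwwwww
#######################wwwwwwwwwwwwwwwwwwwwwwwwwwwwww#######wwwwwwwwww
############################w#wwwwwwwwwwwwwwwwwwwwww##
[... 6564 characters left out ...]
bbbbbbbbbbbbbbbbbbbbbbbbbbbbbbbbbbbbwwwwwwwwwwwwwwwwwwwwwwwww
bbbbbbbbbbbbbbbbbbbbbbbbbbbbbbbbbbbbbbbbbbbbbbbwwwwwwwwwwwwwwwwwwwwwww
bbbbbbbbbbbbbbbbbbbbbbbbbbbbbbbbbbbbbbbbbbbbbbbbwwwwwwwwwwwwwwwwwwwwww
bbbbbbbbbbbbbbbbbbbbbbbbbbbbbbbbbbbbbbbbbbbbbbbbbwwwwwwwwwwwwwwbbbbbww
bbbbbbbbbbbbbbbbbbbbbbbbbbbbbbbbbbbbbbbbbbbbbbbbbbbwwwwwwbbbbbbbbbbbbb
#bbbbbbbbbbbbbbbbbbbbbbbbbbbbbbbbbbbbbbbbbbbbbbbbbbbbbbbbbbbbbbbbbbbbb
##bbbbbbbbbbbbbbbbbbbbbbbbbbbbbbbbbbbbbbbbbbbbbbbbbbbbbbbbbbbbbbbbbbbb
###wbbbbbbbbbbbbbbbbbbbbbbbbbbbbbbbbbbbbbbbbbbbbbbbbbbbbbbbbbbbbbbbbbb
####wbbbbbbbbbbbbbbbbbbbbbbbbbbbbbbbbbbbbbbbbbbbbbbbbbbbbbbbbbbbbbbbbb
#####wbbbbbbbbbbbbbbbbbbbbbbbbbbbbbbbbbbbbbbbbbbbbbbbbbbbbbbbbbbbbbbbb
```

The lever reopened: zero force only meant it was balanced at the toggle. I'll repeat and go a little beyond the toggle this time.

```bash
python3 f.py; python3 -c "
from h import *
go(F(-.0142,.1226,.120),FT)"
```

```text
[ 0.22 -0.61  0.62] [ 0.08 -0.02 -0.06] [107.05 148.16 194.84]
shift [ -25.1 -121.3   74.9] turn 0.2
```

servo_tool:
  steps: [-10, -50, 10, 0, 0, -20, -100, 30, 0.2, 0, -25, -121, 60, 0.2, 0, -25, -121, 75, 0.2, 0, -25, -121, 75, 0.2, 0]

```text
time: 22.75
position: [0.4683, 0.0892, 0.119]
orientation: [0.184, -3.135, -0.0]
wrist_force: [0.1, -0.2, -0.3]
finger_gap: 0.005
grasp_force: 0.0
```

servo_tool:
  steps: [0, 0, 20, 0, 0, 0, 0, 30, 0, 0, 0, 0, 34, 0, 0, 1.5, 0, 37, 0, 0, 4, 0, 40, 0, 0, 7.5, 0, 43.5, 0, 0, 11, 0, 47, 0, 0, 15, 0, 53, 0, 0, 18.5, 0, 59, 0, 0, 21, 0, 65, 0, 0, 23.5, 0, 71, 0, 0, 24.5, 0, 75, 0, 0, 25.5, 0, 79, 0, 0, 25.5, 0, 82, 0, 0, 25.5, 0, 82, 0, 0]

```text
time: 24.62
position: [0.4432, 0.0863, 0.0375]
orientation: [0.185, -3.136, 0.0]
wrist_force: [-2.9, -0.3, 4.1]
finger_gap: -0.004
grasp_force: 1.9
```

```bash
python3 f.py
```

```text
[ 2.87  0.05 -4.08] [-0.05  0.46 -0.03] [-15.06 148.51  37.54]
```

servo_tool:
  steps: [0, 0, 1, 0, 0, 0, 0, 2, 0, 0, 0, 0, 3, 0, 0, 0, 0, 4, 0, 0, 0, 0, 5, 0, 0, 0, 0, 5, 0, 0]

```text
time: 25.38
position: [0.4436, 0.0863, 0.0323]
orientation: [-0.185, 3.136, -0.0]
wrist_force: [0.3, -0.7, -0.5]
finger_gap: 0.001
grasp_force: 0.0
```

```bash
python3 f.py; python3 - <<'E'
from h import *
s=snap('side','s10.png')[:,:,::-1];z=cv2.imread('pics/s0.png')
for n,(a,b,c,d) in {'lever':(330,365,325,375),'arch_b':(308,340,438,449)}.items():print(n,np.abs(s[a:b,c:d].astype(int)-z[a:b,c:d]).mean())
E
```

```text
[-0.19 -0.76  0.47] [ 0.02 -0.05 -0.02] [-15.13 148.13  32.3 ]
lever 6.7678095238095235
arch_b 5.620265151515151
```

The force is gone and the picture now matches the closed state, so the lever has snapped. I'll retreat and verify.

servo_tool:
  steps: [0, 0, -10, 0, 0, 0, 0, -40, 0, 0, 0, 0, -90, 0, 0, 0, 0, -140, 0, 0, 0, 60, -160, 0, 0, 0, 120, -160, 0, 0, 0, 120, -160, 0, 0, 0, 120, -160, 0, 0]

```text
time: 26.42
position: [0.4293, 0.2052, 0.1927]
orientation: [-0.186, 3.136, -0.0]
wrist_force: [0.3, -0.5, -0.4]
finger_gap: -0.003
grasp_force: 0.0
```

```bash
python3 - <<'E'
from h import *
s=snap('side','s11.png')[:,:,::-1];z=cv2.imread('pics/s0.png')
for n,(a,b,c,d) in {'bar':(335,362,308,332),'lever':(330,365,325,375),'arch_a':(322,352,388,400),'arch_b':(308,340,438,449)}.items():print(n,np.abs(s[a:b,c:d].astype(int)-z[a:b,c:d]).mean().round(1))
m=cv2.inRange(cv2.cvtColor(s,cv2.COLOR_BGR2HSV),(50,120,60),(80,255,255));y,x=np.nonzero(m[260:340,340:460]);print('lid',len(x),x.mean()+340,y.mean()+260)
for w in [(345,365,190,230),(0,0,0,0)][:0]:pass
d=np.abs(s.astype(int)-z).mean(2);print('jar/timer/marker/tape/beaker',[d[a:b,c:e].mean().round(1) for a,b,c,e in[(240,275,360,398),(305,342,208,258),(268,318,182,208),(218,246,282,318),(225,270,412,442)]])
print(observe()['time'],observe()['wrist_force'])
E
```

```text
bar 41.3
lever 26.8
arch_a 29.3
arch_b 5.6
lid 644 398.4627329192547 307.59627329192546
jar/timer/marker/tape/beaker [np.float64(0.5), np.float64(1.2), np.float64(22.4), np.float64(0.6), np.float64(0.7)]
26.475 [-0.36489561 -0.32048286 -0.75285295]
```

Arch b matches closed. The bar and marker differences are probably arm shadow, so I'll move the arm clear and recheck.

servo_tool:
  steps: [0, 50, -20, 0, 0, 0, 100, -40, 0, 0, 0, 160, -60, 0, 0, 20, 220, -80, 0, 0, 40, 270, -80, 0, 0, 40, 270, -80, 0, 0, 40, 270, -80, 0, 0]

```text
time: 27.35
position: [0.3589, 0.4677, 0.2722]
orientation: [0.183, -3.136, 0.001]
wrist_force: [-0.6, 0.4, 0.5]
finger_gap: -0.002
grasp_force: 0.0
```

```bash
python3 - <<'E'
from h import *
s=snap('side','s12.png')[:,:,::-1];t=snap('top','t12.png')[:,:,::-1];z=cv2.imread('pics/s0.png');zt=cv2.imread('pics/t0.png')
for n,(a,b,c,d) in {'bar':(335,362,308,332),'lever':(330,365,325,375),'arch_a':(322,352,388,400),'arch_b':(308,340,438,449)}.items():print(n,np.abs(s[a:b,c:d].astype(int)-z[a:b,c:d]).mean().round(1))
d=np.abs(s.astype(int)-z).mean(2);print('jar/timer/marker/tape/beaker',[d[a:b,c:e].mean().round(1) for a,b,c,e in[(240,275,360,398),(305,342,208,258),(268,318,182,208),(218,246,282,318),(225,270,412,442)]])
d=np.abs(t.astype(int)-zt).mean(2);print('top bar,marker',d[255:280,428:456].mean(),d[360:395,282:368].mean())
hs=cv2.cvtColor(s,cv2.COLOR_BGR2HSV);m=(cv2.inRange(hs,(0,120,60),(8,255,255))|cv2.inRange(hs,(172,120,60),(180,255,255)))
for k in(s,z):
    h=cv2.cvtColor(k,cv2.COLOR_BGR2HSV);m=cv2.inRange(h,(0,120,60),(8,255,255))|cv2.inRange(h,(172,120,60),(180,255,255));y,x=np.nonzero(m[265:325,180:208]);print(len(x),x.mean() if len(x) else 0,y.mean() if len(x) else 0)
E
```

```text
bar 0.8
lever 1.4
arch_a 29.3
arch_b 5.6
jar/timer/marker/tape/beaker [np.float64(0.5), np.float64(37.8), np.float64(20.1), np.float64(0.6), np.float64(0.7)]
top bar,marker 1.9395238095238096 24.51860465116279
246 18.252032520325205 38.43089430894309
235 18.348936170212767 38.791489361702126
```

```bash
python3 -c "
from h import *
print(finish_job())"
```

```text
the job is handed in; nothing more can be done
None
```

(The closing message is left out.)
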